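# Hold a rinsed instrument basket over the drying air

## Task

First turn the red lever of the air valve until it points along the green mark (half open, 45 degrees) and leave it there. Then lift the instrument basket out of the green rinse tray by its black handle bar, carry it upright over the blue splash guard, lower it inside without knocking it against the guard or the air head, and finish while still holding it there: level, centred over the aluminium air head and lined up lengthwise with it, hovering about 15 mm above it and touching nothing but the gripper. Leave the bottles and the jar where they stand throughout.

Things in the scene. Friction and masses are not known exactly. Their poses are not given: they have to be found in the camera images.
- valve_lever (a joint): Opening angle of the air valve in rad: 0 = closed (lever along the valve's +x axis), pi/2 = fully open (lever along the valve's +y axis); it grows counter-clockwise seen from above. The green mark is at pi/4 = 0.785. Stops at 0 and pi/2; starts nearly closed (0 to 0.3). Stiff by friction (about 0.1 N m), stays where left.
- lever_grip (a point): Point on the valve lever's vertical turning axis, 110 mm above the table, where the lever can be pinched from above. The lever is a red upright bar, 12 mm thick, 32 mm high (from 92 to 124 mm above the table), running along this point's x axis from 25 mm behind the axis to 71 mm ahead of it (+x is the long, pointing end). The point turns with the lever; z is up.
- valve: Fixed brass ball valve with a round white dial plate (diameter 120 mm, its top 78 mm above the table) under the lever. Origin on the turning axis at the table. The dial has a black mark along +x (closed), a green mark half-way (45 degrees, half open) and a black mark along +y (fully open).
- basket_center (a point): Centre, half-way up (48 mm above its underside), of the loose steel instrument basket: 110 mm (x) by 70 mm (y), walls 40 mm high, with an arched handle, total height 96 mm, mass about 0.3 kg. x runs along the length, z up; the two ends are alike.
- basket_handle (a point): Centre of the basket's black handle bar, 88 mm above the basket's underside, 40 mm straight above basket_center. The bar runs along this point's x axis over the full length (108 mm) and is 10 mm thick (y) and 16 mm high; free space of 40 mm below it down to the walls' top. The grip is best here, right above the centre of mass.
- rinse_tray: Fixed green open tray 220 (x) by 180 (y) by 30 mm high, walls and floor 5 mm thick, in which the basket stands. Origin: centre of its underside on the table.
- air_head (a point): Centre of the top face of the aluminium air head, 50 mm above the table. The top face is 100 mm (x) by 50 mm (y), with three black air slots along x; z up. It may be approached only from above, inside the blue guard. With the basket hovering 15 mm above it, basket_center is 63 mm above this point.
- station: Fixed drying station: the air head in the middle of a four-sided blue splash guard, outside 160 (x) by 120 mm (y), wall 5 mm thick, inside 150 by 110 mm, top edge 95 mm above the table. Origin: centre of its underside on the table; x along the air head's length.
- basket: The instrument basket described under basket_center; origin at the centre of its underside.
- antiseptic: Bystander: amber bottle, diameter 54 mm, 150 mm high; origin at the centre of its underside.
- saline: Bystander: white bottle with blue cap, diameter 50 mm, 130 mm high; origin at the centre of its underside.
- swab_jar: Bystander: white jar with a yellow lid, diameter 70 mm, 80 mm high; origin at the centre of its underside.
There are look-alikes about, which are no part of the job. Of the things shaped like the basket, the bare steel one is meant. Of the things like the valve, leave any that is orange; of the rest the smaller one is meant.

How it is judged:
On the way, in this order (a step that is already met when the one before it is completed fails the run):
1. the valve lever stands at the green mark (45 degrees, within 8), let go, with the basket still in the tray (value of joint valve_lever between 0.645 and 0.925 rad and distance of basket_center from where it was at the start of the episode below 0.03 m and contact force between the fingers and valve below 0.1 N), for 0.2 s.
2. the basket is held up clear of the tray (height (world z) of basket_center above 0.11 m and contact force between the fingers and basket above 1 N and contact force between basket and rinse_tray below 0.1 N), for 0.2 s.
At the end, for the whole second after the job is handed in: The valve is at 45 degrees within 8; the gripper holds the basket, still and level within 7 degrees, its underside 4 to 30 mm above the air head, centred within 12 mm and lined up within 8.5 degrees (either way round), touching neither the station nor anything else (value of joint valve_lever between 0.645 and 0.925 rad and z of basket_center in the frame of air_head between 0.052 and 0.078 m and horizontal distance between basket_center and air_head below 0.012 m and angle between the x axis of basket_center and the x axis of air_head, either way round below 0.15 rad and angle between basket_center's own z axis and vertical below 0.12 rad and linear speed of basket below 0.02 m/s and contact force between the fingers and basket above 1 N and contact force between basket and station below 0.1 N and contact force between basket and rinse_tray below 0.1 N and contact force between basket and valve below 0.1 N and contact force between basket and antiseptic below 0.1 N and contact force between basket and saline below 0.1 N and contact force between basket and swab_jar below 0.1 N); the arm keeps its last pose, push and grip.
It fails at once if the basket knocks against the drying station (more than 2 N) (contact force between basket and station above 2 N).
It fails at once if the basket is tipped more than 25 degrees (angle between basket_center's own z axis and vertical above 0.44 rad).
It fails at once if a bottle or the jar is moved more than 20 mm (distance of any of antiseptic, saline, swab_jar from where it was at the start of the episode above 0.02 m).
It also fails if it takes over 62 s, if anything falls off the work surface, if the arm or the gripper's body presses on something with over 40 N, if the wrist force passes 120 N, or if a joint passes its speed limit or range.

## Robot

A 6-joint arm with a two-finger parallel gripper is mounted at the origin on the work surface. World frame = base frame: x ahead of the robot, y to its left, z up, the work surface at z = 0. Lengths are in m, angles in rad, forces in N, time in s.
With the tool pointing down it reaches from about 0.35 to 0.775 m from the base axis. Payload 5.5 kg.
Tool frame: the origin (TCP) lies at the very end of the fingers, on their centre line; the grasp point (between the pads) lies env.hold_point_z behind it (env.hold_point_z is the distance from the TCP to the grasp point, in m); z points along the fingers, y is the line along which they close (so a half turn about z gives the same grasp; the last joint's range is limited). The gripper opens to 85 mm and grips with 20 to 120 N. Pads are 22 mm wide; open, the fingers measure 114 mm over their backs; the gripper's body (76 mm by 85 mm) begins 54 mm behind the grasp point. The pads swing forward as they close: fully open they stand 13 mm farther back than shut.
Start: joints at [1.179, 0.313, 0.046, 1.304, 0, 1.431], TCP at [0.143, 0.557, 0.231] pointing down, gripper open.
Joint ranges: [-2.76, 2.76], [-0.86, 1.69], [-1.03, 1.26], [-2.2, 2.34], [-1.47, 1.5], [-3.14, 3.14]. Speed limits (rad/s): [2.57, 2.57, 3.14, 3.14, 3.14, 3.14].

## Interface

Orientations are given as a unit quaternion [w, x, y, z].
In Python, from workcell import env gives the robot as it stands.
- The arm moves only by the tool carry_out, never from a script. Its argument "steps" is a list of rows, each a list of 3 entries, a list of its own where there are three numbers: the turn, a rotation vector about the tool's x, y, z in degrees, then the shift along the tool's x, y, z in cm, then the closure in counts, from 0 (fully open) to 255 (shut). A call has exactly 8 rows; each row is the pose to reach, as a shift and turn from the pose commanded when the call began, along the tool's axes at that moment; what a row does not reach only later rows make up. A row lasts 1/8 s, in which the tool goes at most 62.5 mm and 10.7 degrees, less where a joint would pass 70% of its speed; a pose out of reach is approached as far as the arm can. A call with a gripper value outside its range is refused whole. The fingers move at their own pace and stop on an object; "force" is the grip in N (left out, the last holds). Time passes only in rows, so rows that repeat a pose let the fingers close, or fill a call up. It gives the time, the measured TCP pose, the force, the opening and the grip force at its end, in the units of the state.
- env.get_state(): the state, without advancing time (a new reading comes with each control period).
- env.read_camera(name): name is "scene" or "side" or "wrist"; returns (picture, depth): 384x512x3 uint8, red, green, blue; 384x512 float32, m along the optical axis (not along the pixel's ray), 0 where there is no reading.
- env.get_calibration(name): a dict with "fx", "fy", "cx", "cy" (pixels), "origin" and "orientation" of the camera in the world. Camera axes: x right, y up, looking along -z (the intrinsics and any distortion apply to the point x, -y, -z); pixel columns grow to the right and rows downward; lengths in m; the calibration is good to about 2 mm. A picture is of the moment at which its call begins: read the wrist's pose just before it. get_calibration takes no time and is no camera call; for the wrist camera it gives the pose at the moment of the call.
- env.hand_in(): hands the job in; it is judged then, once.
The state is a dict: "clock": time; "joint_pos": joint angles; "qvel": joint speeds; "tau": joint torques, N m; "tcp_pos": TCP position; "orientation": TCP orientation; "wrist_force": force on the tool from outside, world axes, zero at the start; "ft_torque": the same for the moment, N m; "finger_gap": finger opening in m; "grip_force": force on a finger pad.
Only numpy, scipy, OpenCV 4.12 (cv2) and the standard library are available. Lean on these libraries where they do the work, as an engineer would, in place of code of your own. Each camera call takes 0.05 s, during which the arm holds its last target. There are 200 camera calls.

## Working session

There is one attempt and no reset: what is moved stays moved. The work goes in short steps, Python scripts to look and compute and a tool call to move; the robot and the scene stay as the last step left them, time stands still between calls to the robot, and variables do not carry over. Pictures are saved under pics/ and viewed, at most 10 in all, crops included, and the job is handed in when it is done.

Besides the shell and the picture viewer there is one more tool, called after "Call:" as a command line: name --argument value ..., lists and objects as JSON in quotes. carry_out: Moves the arm, as the interface text tells. Its arguments: {"type":"object","properties":{"steps":{"type":"array","items":{"type":"array"}},"force":{"type":"number"}},"required":["steps"]}

```bash
mkdir -p pics
cat > h.py <<'E'
import numpy as np, cv2
from workcell import env
from scipy.spatial.transform import Rotation as R
def rot(q): return R.from_quat(np.r_[q[1:],q[0]])
def cloud(d,c):
    v,u=np.mgrid[:d.shape[0],:d.shape[1]]
    p=np.stack([(u-c['cx'])/c['fx']*d,-(v-c['cy'])/c['fy']*d,-d],-1)
    return p@rot(c['orientation']).as_matrix().T+np.array(c['origin'])
def proj(P,c):
    q=(np.atleast_2d(P)-c['origin'])@rot(c['orientation']).as_matrix()
    return np.c_[c['cx']+c['fx']*q[:,0]/-q[:,2],c['cy']-c['fy']*q[:,1]/-q[:,2]]
E
python3 - <<'E'
from h import *
for n in ['scene','side','wrist']:
    c=env.get_calibration(n); i,d=env.read_camera(n)
    cv2.imwrite(f'pics/{n}0.png',i[...,::-1]); np.savez(f'{n}0.npz',i=i,d=d,**{k:np.array(v) for k,v in c.items()})
    print(n,c)
print(env.hold_point_z,env.get_state())
E
```

```text
scene {'fx': 445.80866209535174, 'fy': 445.80866209535174, 'cx': 251.91177620806587, 'cy': 185.53650057753265, 'origin': array([ 1.55635986, -0.60521496,  0.99031579]), 'orientation': array([0.78829   , 0.39445758, 0.21073511, 0.42260243])}
side {'fx': 401.76657314143154, 'fy': 401.76657314143154, 'cx': 260.03994225638223, 'cy': 195.80263994758954, 'origin': array([-0.24478681, -0.84947339,  0.79572064]), 'orientation': array([ 0.81663763,  0.46850083, -0.17040527, -0.29081265])}
wrist {'fx': 286.00530611557156, 'fy': 286.00530611557156, 'cx': 249.27497354059392, 'cy': 196.0538037560557, 'origin': array([0.06705036, 0.57548586, 0.37152803]), 'orientation': array([ 0.78051699, -0.12420831, -0.09497359,  0.60526486])}
0.0187 {'clock': 0.15, 'joint_pos': array([ 1.17941211e+00,  3.13839852e-01,  4.52331248e-02,  1.30364313e+00,
       -1.35209484e-05,  1.43120331e+00]), 'qvel': array([-0.00103158, -0.00315207,  0.00386274,  0.00040729,  0.00182681,
       -0.00190546]), 'tau': array([ 2.68159412e-03, -4.81066883e+01,  2.98814946e+01,  1.39168013e-02,
       -1.10129804e-04, -8.62939032e-06]), 'tcp_pos': array([0.14310827, 0.55648825, 0.23060415]), 'orientation': array([-1.84165632e-04,  1.25563254e-01,  9.92085350e-01, -7.03076426e-04]), 'wrist_force': array([0.50545701, 0.36905976, 0.11491832]), 'ft_torque': array([ 0.01282841, -0.00469573, -0.00621943]), 'grip_force': 0.0, 'finger_gap': 0.08527495905731462}
```

View pics/scene0.png

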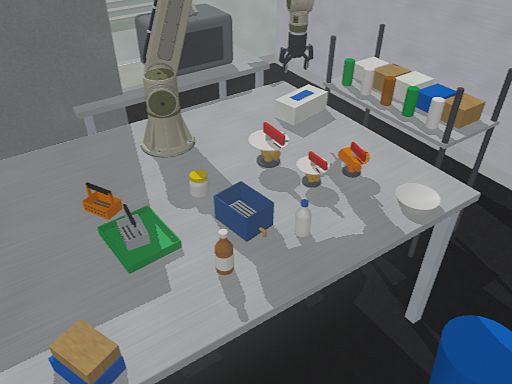

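View pics/side0.png

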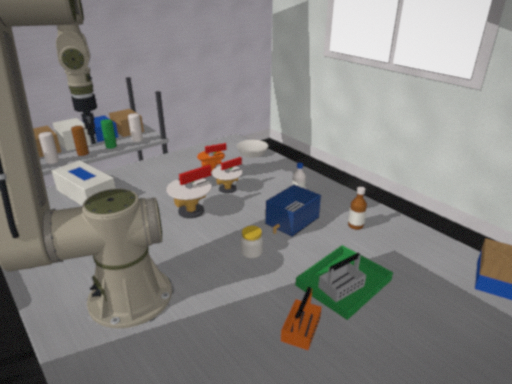

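The scene view shows the smaller white-dial valve at (312,168), the larger one at (268,140) and the orange one at (353,158). The guard is at (243,210), and the steel basket stands in the green tray at (133,232). The side view shows the same things at (228,172), (293,210) and (343,277).

```bash
cat > m.py <<'E'
from h import *
def comps(n,name,lo,hi,box,minA=8,zr=(-1,2)):
    z=np.load(n+'0.npz'); i,d=z['i'],z['d']; P=cloud(d,z); hsv=cv2.cvtColor(i,cv2.COLOR_RGB2HSV)
    m=cv2.inRange(hsv,np.array(lo),np.array(hi)); 
    b=np.zeros_like(m); x0,y0,x1,y1=box; b[y0:y1,x0:x1]=255; m&=b
    m[(d==0)|(P[...,2]<zr[0])|(P[...,2]>zr[1])]=0
    k,l,s,ce=cv2.connectedComponentsWithStats(m)
    for j in range(1,k):
        if s[j,4]<minA: continue
        q=P[l==j]; r=cv2.minAreaRect(q[:,:2].astype(np.float32)*1000)
        print(n,name,s[j,4],'px',ce[j].round(),'min',np.percentile(q,3,0).round(3),'med',np.median(q,0).round(3),'max',np.percentile(q,97,0).round(3),'rect',np.round(r[0]),np.round(r[1]),round(r[2]))
A=(0,0,512,384)
for n in ['scene','side']:
    comps(n,'red',(170,120,60),(180,255,255),A,20); comps(n,'red2',(0,150,60),(4,255,255),A,20)
    comps(n,'blue',(108,80,30),(125,255,255),{'scene':(210,180,280,240),'side':(262,185,325,235)}[n],60)
    comps(n,'bluetop',(108,80,30),(125,255,255),{'scene':(210,180,280,240),'side':(262,185,325,235)}[n],20,(.088,.105))
    comps(n,'green',(55,120,40),(80,255,255),{'scene':(90,200,190,275),'side':(290,240,400,315)}[n],60)
    comps(n,'blk',(0,0,0),(180,255,70),{'scene':(115,200,150,240),'side':(325,250,365,280)}[n],10,(.06,.2))
    comps(n,'white',(0,0,150),(180,60,255),{'scene':(285,145,340,190),'side':(205,155,250,190)}[n],20,(.06,.1))
    comps(n,'bottles',(0,0,0),(180,255,255),{'scene':(215,230,237,275),'side':(347,185,370,230)}[n],20,(.02,.2))
    comps(n,'saline',(0,0,0),(180,255,255),{'scene':(293,198,314,240),'side':(291,160,308,190)}[n],20,(.1,.2))
    comps(n,'jar',(20,120,60),(32,255,255),A,20)
E
python3 m.py
```

```text
scene red2 236 px [274. 133.] min [0.336 0.26  0.127] med [0.401 0.264 0.15 ] max [0.449 0.275 0.166] rect [390. 269.] [ 21. 130.] 89
scene red2 114 px [358. 151.] min [0.58  0.471 0.097] med [0.623 0.483 0.115] max [0.662 0.496 0.126] rect [625. 494.] [57. 90.] 54
scene red2 156 px [317. 160.] min [0.541 0.317 0.098] med [0.588 0.32  0.113] max [0.629 0.328 0.125] rect [584. 323.] [15. 95.] 88
scene blue 2119 px [243. 210.] min [ 0.522 -0.075  0.007] med [ 0.616 -0.013  0.058] max [0.69  0.058 0.095] rect [598.  37.] [166. 217.] 11
scene bluetop 288 px [244. 201.] min [ 0.522 -0.073  0.088] med [ 0.62  -0.007  0.093] max [0.69  0.06  0.097] rect [605.  -6.] [163. 125.] 9
scene green 2355 px [141. 241.] min [ 0.39  -0.422  0.001] med [ 0.53  -0.329  0.006] max [ 0.613 -0.243  0.03 ] rect [ 500. -332.] [227. 181.] 5
scene blk 80 px [129. 215.] min [ 0.43  -0.349  0.093] med [ 0.487 -0.342  0.1  ] max [ 0.531 -0.335  0.103] rect [ 480. -342.] [ 10. 106.] 85
scene white 297 px [308. 166.] min [0.504 0.268 0.072] med [0.558 0.302 0.077] max [0.612 0.336 0.083] rect [558. 306.] [119.  84.
[... 1631 characters left out ...]
179.] 5
side blk 169 px [344. 262.] min [ 0.424 -0.348  0.089] med [ 0.472 -0.342  0.1  ] max [ 0.519 -0.334  0.104] rect [ 473. -341.] [ 10. 101.] 86
side white 237 px [225. 174.] min [0.503 0.27  0.077] med [0.539 0.308 0.081] max [0.595 0.376 0.084] rect [544. 319.] [ 96. 117.] 30
side bottles 503 px [358. 208.] min [ 0.726 -0.194  0.025] med [ 0.739 -0.177  0.083] max [ 0.762 -0.152  0.151] rect [ 745. -173.] [43. 54.] 39
side saline 61 px [300. 168.] min [0.743 0.109 0.101] med [0.749 0.118 0.119] max [0.764 0.131 0.135] rect [752. 119.] [22. 22.] 66
side jar 220 px [251. 232.] min [ 0.353 -0.081  0.07 ] med [ 0.376 -0.058  0.082] max [ 0.403 -0.03   0.085] rect [381. -54.] [58. 57.] 87
```

```bash
cat > go.py <<'E'
import sys
from h import *
# target TCP x y z and heading (deg) of tool y, tool down
x,y,z,h=map(float,sys.argv[1:5]); s=env.get_state()
C=rot(s['orientation']); hr=np.radians(h); ty=np.array([np.cos(hr),np.sin(hr),0]); tz=np.array([0,0,-1.])
T=R.from_matrix(np.c_[np.cross(ty,tz),ty,tz])
d=np.array([x,y,z])-s['tcp_pos']
print('t',s['clock'],'tcp',s['tcp_pos'].round(4),'heady',np.degrees(np.arctan2(*C.apply([0,1,0])[[1,0]])).round(2))
print('turn',(C.inv()*T).as_rotvec(degrees=True).round(2),'shift cm',(C.inv().apply(d)*100).round(2),'world d',d.round(4), 'f',s['wrist_force'].round(1),s['finger_gap'],s['grip_force'])
c=env.get_calibration('wrist'); print('cam-tool',C.inv().apply(np.array(c['origin'])-s['tcp_pos']).round(3),'look tool',C.inv().apply(rot(c['orientation']).apply([0,0,-1])).round(3))
E
python3 go.py 0.60 0.32 0.25 90
```

```text
t 0.15 tcp [0.1431 0.5565 0.2306] heady 75.57
turn [ -0.08  -0.02 -14.43] shift cm [-50.14 -11.52  -1.93] world d [ 0.4569 -0.2365  0.0194] f [0.5 0.4 0.1] 0.08527495905731462 0.0
cam-tool [ 0.078 -0.001 -0.141] look tool [-0.309 -0.     0.951]
```

Call:
carry_out --steps '[[[0,0,-2],[-5.5,-1.5,-0.5],0],[[0,0,-4],[-11.5,-3,-1],0],[[0,0,-6],[-17.5,-4.5,-1.5],0],[[0,0,-8],[-23.5,-6.2,-1.9],0],[[0,0,-10],[-29.5,-8,-1.9],0],[[0,0,-12],[-35.5,-9.5,-1.9],0],[[0,0,-14.4],[-41,-11,-1.9],0],[[0,0,-14.4],[-46.3,-12.5,-1.9],0]]'

```text
clock: 1.15
tcp_pos: [0.5621, 0.3192, 0.2499]
orientation: [-0.0, 0.0, 1.0, 0.0]
wrist_force: [0.1, 0.5, 0.1]
finger_gap: 0.0856
grip_force: 0.0
```

Call:
carry_out --steps '[[[0,0,0],[0,0,0],0],[[0,0,0],[0,0,0],0],[[0,0,0],[0,0,0],0],[[0,0,0],[0,0,0],0],[[0,0,0],[0,0,0],0],[[0,0,0],[0,0,0],0],[[0,0,0],[0,0,0],0],[[0,0,0],[0,0,0],0]]'

```text
clock: 2.15
tcp_pos: [0.5605, 0.3205, 0.2503]
orientation: [-0.0, 0.0, 1.0, 0.0]
wrist_force: [-0.0, -0.5, 0.0]
finger_gap: 0.0849
grip_force: 0.0
```

```bash
python3 go.py 0.56 0.32 0.25 90
python3 - <<'E'
from h import *
n='wrist'
c=env.get_calibration(n); i,d=env.read_camera(n)
cv2.imwrite('pics/wrist1.png',i[...,::-1]); np.savez('wrist0.npz',i=i,d=d,**{k:np.array(v) for k,v in c.items()})
P=cloud(d,c); hsv=cv2.cvtColor(i,cv2.COLOR_RGB2HSV); near=np.hypot(P[...,0]-.557,P[...,1]-.32)<.075
def s(name,m):
    q=P[m]; 
    if len(q)>5: r=cv2.minAreaRect(q[:,:2].astype(np.float32)*1000); print(name,len(q),np.median(q,0).round(4),q.min(0).round(4),q.max(0).round(4),[np.round(v,1) for v in r], (np.argwhere(m).mean(0)[::-1]).round())
    return q
H,S,V=hsv[...,0],hsv[...,1],hsv[...,2]
red=(S>130)&((H<5)|(H>172))&(P[...,2]>.085)&(np.hypot(P[...,0]-.557,P[...,1]-.32)<.1)
s('lever',red); s('levertop',red&(P[...,2]>.119))
dial=near&(abs(P[...,2]-.078)<.006)
q=s('dialpts',dial&(S<60)&(V>120))
cen=cv2.minEnclosingCircle(q[:,:2].astype(np.float32)*1000); print(cen)
g=s('greenmark',dial&(H>40)&(H<85)&(S>90)); k=s('black',dial&(V<70)&(S<120))
E
```

```text
t 2.15 tcp [0.5605 0.3205 0.2503] heady 89.97
turn [ 0.   -0.   -0.03] shift cm [ 0.05 -0.05  0.03] world d [-0.0005 -0.0005 -0.0003] f [-0.  -0.5  0. ] 0.08494038841618666 0.0
cam-tool [ 0.079 -0.001 -0.141] look tool [-0.309 -0.001  0.951]
lever 992 [0.5741 0.3252 0.1224] [0.4819 0.3197 0.0978] [0.6256 0.3308 0.3913] [array([553.8, 325.4]), array([143.7,  10.9]), np.float64(0.2)] [256. 200.]
levertop 955 [0.5756 0.3252 0.1224] [0.4819 0.3197 0.1196] [0.6256 0.3308 0.3913] [array([553.8, 325.4]), array([143.7,  10.9]), np.float64(0.2)] [256. 202.]
dialpts 7250 [0.5477 0.3202 0.0766] [0.4979 0.266  0.0741] [0.6161 0.385  0.0826] [array([556.9, 325.5]), array([118. , 118.9]), np.float64(0.9)] [254. 166.]
((557.4767456054688, 325.9630432128906), 59.99930953979492)
greenmark 234 [0.5922 0.346  0.0774] [0.5768 0.3351 0.0755] [0.6075 0.3578 0.0794] [array([592.1, 346.3]), array([32.5, 10.2]), np.float64(29.9)] [272. 203.]
black 63 [0.5898 0.3168 0.0775] [0.562  0.3108 0.076 ] [0.6113 0.3806 0.0792] [array([581.4, 340.2]), array([23.2, 80.6]), np.float64(30.2)] [263. 198.]
```

View pics/wrist1.png

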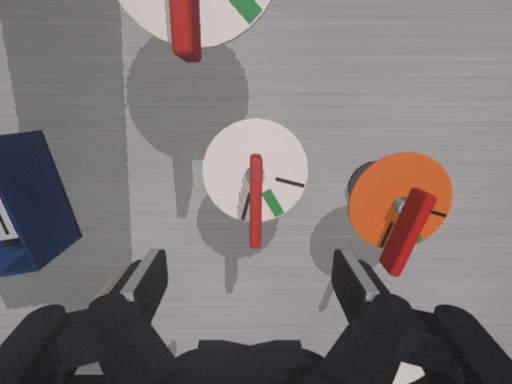

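The wrist view shows the small dial centred at (255,170), its lever pointing down the picture (world +x) and the green mark at (272,203). The axis is at about (0.557, 0.325), the lever heading is about 0° and the green mark lies at 30°.

Call:
carry_out --steps '[[[0,0,0],[0.3,0.4,4],0],[[0,0,0],[0.3,0.4,8],0],[[0,0,0],[0.3,0.4,12],0],[[0,0,0],[0.3,0.4,14.5],0],[[0,0,0],[0.3,0.4,15.8],0],[[0,0,0],[0.3,0.4,15.8],120],[[0,0,0],[0.3,0.4,15.8],255],[[0,0,0],[0.3,0.4,15.8],255]]' --force 40

```text
clock: 3.2
tcp_pos: [0.5585, 0.3249, 0.0938]
orientation: [0.001, 0.0, 1.0, 0.001]
wrist_force: [-0.9, -0.8, 0.2]
finger_gap: 0.0322
grip_force: 0.0
```

Call:
carry_out --steps '[[[0,0,0],[0,0,0],255],[[0,0,0],[0,0,0],255],[[0,0,0],[0,0,0],255],[[0,0,0],[0,0,0],255],[[0,0,0],[0,0,0],255],[[0,0,0],[0,0,0],255],[[0,0,0],[0,0,0],255],[[0,0,0],[0,0,0],255]]'

```text
clock: 4.2
tcp_pos: [0.5584, 0.3266, 0.0942]
orientation: [0.001, -0.0, 1.0, 0.002]
wrist_force: [-0.7, 5.4, 4.8]
finger_gap: 0.0111
grip_force: 53.2
```

Call:
carry_out --steps '[[[0,0,-6],[0.1,0.1,0],255],[[0,0,-12],[0.1,0.1,0],255],[[0,0,-18],[0.1,0.1,0],255],[[0,0,-24],[0.1,0.1,0],255],[[0,0,-30],[0.1,0.1,0],255],[[0,0,-31],[0.1,0.1,0],255],[[0,0,-31],[0.1,0.1,0],255],[[0,0,-31],[0.1,0.1,0],255]]'

```text
clock: 5.2
tcp_pos: [0.5581, 0.3277, 0.0942]
orientation: [0.003, -0.268, 0.964, 0.002]
wrist_force: [0.8, 4.9, 2.3]
finger_gap: 0.0112
grip_force: 53.0
```

Call:
carry_out --steps '[[[0,0,0],[0,0,0],0],[[0,0,0],[0,0,0],0],[[0,0,0],[0,0,0],0],[[0,0,0],[0,0,-3],0],[[0,0,0],[0,0,-6],0],[[0,0,0],[0,0,-10],0],[[0,0,0],[0,0,-15],0],[[0,0,0],[0,0,-16],0]]'

```text
clock: 6.2
tcp_pos: [0.558, 0.3259, 0.2564]
orientation: [0.003, -0.267, 0.964, 0.0]
wrist_force: [-0.1, 0.5, -0.0]
finger_gap: 0.0852
grip_force: 0.0
```

```bash
python3 go.py 0.557 0.325 0.25 120
python3 - <<'E'
from h import *
for n in ['wrist','scene']:
    c=env.get_calibration(n); i,d=env.read_camera(n)
    P=cloud(d,c); H,S,V=cv2.split(cv2.cvtColor(i,cv2.COLOR_RGB2HSV))
    def s(name,m):
        q=P[m]
        if len(q)>5:
            v=np.linalg.eigh(np.cov(q[:,:2].T))[1][:,1]
            print(n,name,len(q),np.median(q,0).round(4),'pca deg',(np.degrees(np.arctan2(v[1],v[0]))%180).round(1))
    rr=np.hypot(P[...,0]-.557,P[...,1]-.325)
    s('lever',(S>130)&((H<5)|(H>172))&(P[...,2]>.115)&(P[...,2]<.135)&(rr<.09))
    s('green',(H>40)&(H<85)&(S>90)&(rr<.07)&(abs(P[...,2]-.078)<.008))
E
```

```text
t 6.2 tcp [0.558  0.3259 0.2564] heady 120.96
turn [-0.05  0.36  0.96] shift cm [ 0.14 -0.03  0.64] world d [-0.001  -0.0009 -0.0064] f [-0.1  0.5 -0. ] 0.08519997805280645 0.0
cam-tool [ 0.079 -0.001 -0.141] look tool [-0.308 -0.001  0.951]
wrist lever 914 [0.5717 0.3346 0.1223] pca deg 30.6
scene lever 83 [0.5818 0.3345 0.121 ] pca deg 29.5
scene green 15 [0.5908 0.3469 0.0772] pca deg 41.2
```

```bash
python3 go.py 0.585 -0.006 0.27 100|sed -n 2p
```

```text
turn [1.000e-02 1.500e-01 2.096e+01] shift cm [ 14.67 -29.87  -1.67] world d [ 0.0278 -0.3316  0.0164] f [-0.8 -0.2 -0.2] 0.08516754268690252 0.0
```

Call:
carry_out --steps '[[[0,0,3],[2.4,-5,-1],0],[[0,0,7],[5,-10,-1.6],0],[[0,0,11],[7.5,-15,-1.6],0],[[0,0,15],[10,-20,-1.6],0],[[0,0,19],[12.4,-25,-1.6],0],[[0,0,21],[14.7,-29.9,-1.6],0],[[0,0,21],[14.7,-29.9,-1.6],0],[[0,0,21],[14.7,-29.9,-1.6],0]]'

```text
clock: 7.3
tcp_pos: [0.5836, -0.0065, 0.2666]
orientation: [-0.001, -0.087, 0.996, 0.001]
wrist_force: [0.1, -0.1, 0.5]
finger_gap: 0.0855
grip_force: 0.0
```

```bash
cat > st.py <<'E'
from h import *
n='wrist'; c=env.get_calibration(n); i,d=env.read_camera(n)
cv2.imwrite('pics/wrist2.png',i[...,::-1]); P=cloud(d,c); H,S,V=cv2.split(cv2.cvtColor(i,cv2.COLOR_RGB2HSV))
ok=(d>0)&(abs(P[...,0]-.604)<.15)&(abs(P[...,1]+.006)<.15)
def s(name,m):
    m=cv2.morphologyEx(m.astype(np.uint8),cv2.MORPH_OPEN,np.ones((2,2)))>0; q=P[m]; r=cv2.minAreaRect(q[:,:2].astype(np.float32)*1000)
    v=np.linalg.eigh(np.cov(q[:,:2].T))[1][:,1]
    print(name,len(q),'med',np.median(q,0).round(4),'rect',[np.round(t,1) for t in r],'pca',(np.degrees(np.arctan2(v[1],v[0]))%180).round(1))
s('guardtop',ok&(H>105)&(H<128)&(S>80)&(P[...,2]>.088)&(P[...,2]<.101))
s('headtop',ok&(S<60)&(P[...,2]>.044)&(P[...,2]<.058)&(V>90)&(abs(P[...,0]-.604)<.07)&(abs(P[...,1]+.006)<.05))
s('slots',ok&(V<70)&(P[...,2]>.044)&(P[...,2]<.058)&(S<110)&(abs(P[...,0]-.604)<.06)&(abs(P[...,1]+.006)<.03))
E
python3 st.py; python3 go.py 0.465 -0.342 0.27 85 |head -2
```

```text
guardtop 2019 med [ 0.5911 -0.0104  0.0934] rect [array([620.1,   7.1]), array([233.3, 136.9]), np.float64(9.4)] pca 7.3
headtop 2377 med [ 0.6019 -0.0042  0.0487] rect [array([589.2,  -5.1]), array([168.3,  52.8]), np.float64(9.7)] pca 11.2
slots 216 med [0.6033 0.0023 0.0494] rect [array([575.8,  -9.1]), array([140.6,  30.4]), np.float64(9.5)] pca 11.3
t 7.35 tcp [ 0.5837 -0.0057  0.267 ] heady 100.01
turn [ 0.05 -0.13 15.01] shift cm [ 17.54 -31.05  -0.3 ] world d [-0.1187 -0.3363  0.003 ] f [-0.6  0.3 -0.5] 0.08541745681474934 0.0
```

View pics/wrist2.png

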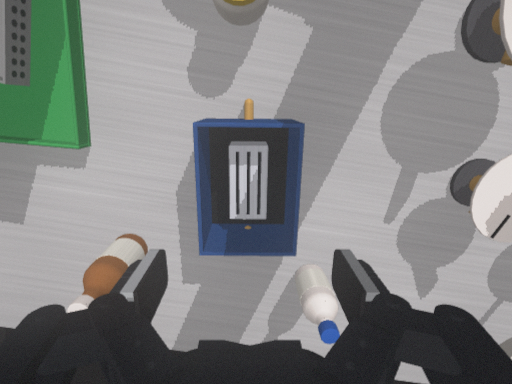

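The view shows the guard rim between about (195,121) and (300,256), and the air head between (230,142) and (269,219). Both are lined up with the tool to within a degree.

Call:
carry_out --steps '[[[0,0,2],[2.5,-4.5,0],0],[[0,0,4],[5,-9,0],0],[[0,0,7],[7.5,-13.5,0],0],[[0,0,9],[10,-18,0],0],[[0,0,11],[12.5,-22.5,0],0],[[0,0,13],[15,-27,0],0],[[0,0,15],[17.5,-31,0],0],[[0,0,15],[17.5,-31,0],0]]'

```text
clock: 8.35
tcp_pos: [0.4652, -0.3434, 0.2674]
orientation: [-0.0, 0.045, 0.999, 0.0]
wrist_force: [-0.5, 0.1, -0.2]
finger_gap: 0.0855
grip_force: 0.0
```

```bash
cat > b.py <<'E'
from h import *
n='wrist'; c=env.get_calibration(n); i,d=env.read_camera(n)
cv2.imwrite('pics/wrist3.png',i[...,::-1]); P=cloud(d,c); H,S,V=cv2.split(cv2.cvtColor(i,cv2.COLOR_RGB2HSV))
ok=(d>0)&(abs(P[...,0]-.477)<.09)&(abs(P[...,1]+.342)<.06)
def s(name,m):
    k,l,st,ce=cv2.connectedComponentsWithStats(m.astype(np.uint8)); m=l==1+np.argmax(st[1:,4]); q=P[m]; r=cv2.minAreaRect(q[:,:2].astype(np.float32)*1000)
    v=np.linalg.eigh(np.cov(q[:,:2].T))[1][:,1]
    print(name,len(q),'med',np.median(q,0).round(4),'rect',[np.round(t,1) for t in r],'pca',(np.degrees(np.arctan2(v[1],v[0]))%180).round(1))
s('handle',ok&(V<80)&(P[...,2]>.092)&(P[...,2]<.11))
s('walltop',ok&(P[...,2]>.04)&(P[...,2]<.054))
s('any>.04',ok&(P[...,2]>.04)&(P[...,2]<.12))
E
cat > corn.py <<'E'
from h import *
i=cv2.imread('pics/wrist2.png')
hsv=cv2.cvtColor(i,cv2.COLOR_BGR2HSV)
s=env.get_state()
# wrist camera pose at that moment from tool pose (0.5837,-0.0057,0.267), heading 100
c=env.get_calibration('wrist'); C=rot(s['orientation']); off=C.inv().apply(np.array(c['origin'])-s['tcp_pos']); rel=C.inv()*rot(c['orientation'])
h=np.radians(100.01); ty=np.array([np.cos(h),np.sin(h),0]); tz=np.array([0,0,-1.]); T=R.from_matrix(np.c_[np.cross(ty,tz),ty,tz])
o=np.array([.5837,-.0057,.267])+T.apply(off); Q=T*rel
def ray(u,v,z):
    r=Q.apply([(u-c['cx'])/c['fx'],-(v-c['cy'])/c['fy'],-1]); return o+r*(z-o[2])/r[2]
for name,z,px in [('head',.05,[(229.5,142),(267.5,142),(269,219),(228.5,219)]),('guard',.095,[(194.5,121),(302.5,122),(298.5,256),(198,256)])]:
    p=np.array([ray(u,v,z) for u,v in px]); print(name,p.mean(0).round(4),'len',np.linalg.norm(p[3]-p[0]).round(4),np.linalg.norm(p[2]-p[1]).round(4),'wid',np.linalg.norm(p[1]-p[0]).round(4),np.linalg.norm(p[3]-p[2]).round(4),'head',[np.degrees(np.arctan2(*(b-a)[[1,0]])).round(1) for a,b in [(p[0],p[3]),(p[1],p[2])]])
E
python3 b.py; python3 corn.py; python3 go.py 0.477 -0.342 0.10 85|head -2
```

```text
handle 764 med [ 0.4728 -0.3412  0.0995] rect [array([ 476.2, -341.4]), array([ 10. , 106.8]), np.float64(86.6)] pca 176.0
walltop 650 med [ 0.4724 -0.3421  0.0436] rect [array([ 477. , -341.3]), array([ 70.1, 110.4]), np.float64(86.1)] pca 177.4
any>.04 1546 med [ 0.4709 -0.3409  0.0978] rect [array([ 477. , -341.3]), array([ 70.1, 110.4]), np.float64(86.1)] pca 176.3
head [ 0.6026 -0.0043  0.05  ] len 0.1031 0.1032 wid 0.0471 0.0547 head [np.float64(8.0), np.float64(12.3)]
guard [ 0.6042 -0.0042  0.095 ] len 0.1616 0.1605 wid 0.1146 0.1241 head [np.float64(8.1), np.float64(11.5)]
t 8.4 tcp [ 0.4657 -0.3419  0.2676] heady 84.96
turn [ 0.07 -0.04 -0.04] shift cm [-1.14  0.07 16.76] world d [ 1.130e-02 -1.000e-04 -1.676e-01] f [0.  0.3 0.3] 0.08561819995288282 0.0
```

View pics/wrist3.png

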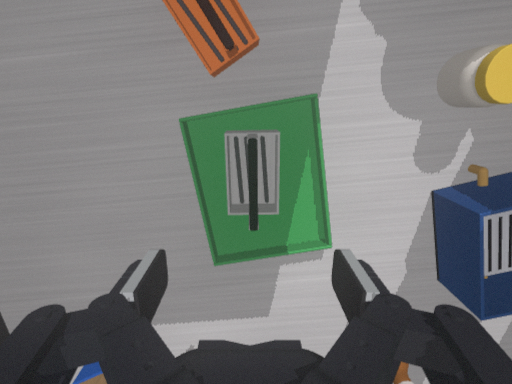

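The view shows the steel basket in the tray, with its handle running from (252,138) to (253,230). Handle centre is at (0.4765, -0.3414), its top at about 0.100, heading -3.7°. The sizes match the given ones.

Call:
carry_out --steps '[[[0,0,-1.3],[-1.1,0,5],0],[[0,0,-1.3],[-1.1,0,10],0],[[0,0,-1.3],[-1.1,0,14.5],0],[[0,0,-1.3],[-1.1,0,17.5],0],[[0,0,-1.3],[-1.1,0,19.3],0],[[0,0,-1.3],[-1.1,0,19.3],100],[[0,0,-1.3],[-1.1,0,19.3],180],[[0,0,-1.3],[-1.1,0,19.3],255]]' --force 60

```text
clock: 9.4
tcp_pos: [0.4777, -0.3432, 0.0766]
orientation: [0.001, 0.032, 0.999, -0.001]
wrist_force: [-0.6, -1.6, -0.4]
finger_gap: 0.032
grip_force: 0.0
```

Call:
carry_out --steps '[[[0,0,0],[0,0,0],255],[[0,0,0],[0,0,0],255],[[0,0,0],[0,0,0],255],[[0,0,0],[0,0,0],255],[[0,0,0],[0,0,0],255],[[0,0,0],[0,0,0],255],[[0,0,0],[0,0,0],255],[[0,0,0],[0,0,0],255]]'

```text
clock: 10.4
tcp_pos: [0.4768, -0.343, 0.0757]
orientation: [0.0, 0.032, 0.999, 0.0]
wrist_force: [0.3, 3.6, 5.6]
finger_gap: 0.009
grip_force: 60.8
```

Call:
carry_out --steps '[[[0,0,0],[0,0,-1],255],[[0,0,0],[0,0,-3],255],[[0,0,0],[0,0,-6],255],[[0,0,0],[0,0,-9],255],[[0,0,0],[0,0,-12],255],[[0,0,0],[0,0,-14.5],255],[[0,0,0],[0,0,-16.5],255],[[0,0,0],[0,0,-16.5],255]]'

```text
clock: 11.4
tcp_pos: [0.4771, -0.3441, 0.2416]
orientation: [0.001, 0.033, 0.999, -0.001]
wrist_force: [1.2, -0.2, -2.9]
finger_gap: 0.0092
grip_force: 59.7
```

Call:
carry_out --steps '[[[0,0,0],[0,0,0],255],[[0,0,0],[0,0,0],255],[[0,0,0],[0,0,0],255],[[0,0,0],[0,0,0],255],[[0,0,0],[0,0,0],255],[[0,0,0],[0,0,0],255],[[0,0,0],[0,0,0],255],[[0,0,0],[0,0,0],255]]'

```text
clock: 12.4
tcp_pos: [0.4766, -0.3431, 0.2403]
orientation: [0.0, 0.033, 0.999, 0.0]
wrist_force: [-0.3, -0.4, -4.0]
finger_gap: 0.0092
grip_force: 59.7
```

```bash
cat > bk.py <<'E'
from h import *
s=env.get_state(); t=s['tcp_pos']; C=rot(s['orientation']); g=C.apply([0,0,-env.hold_point_z])+t
print('tcp',t.round(4),'tilt',np.degrees(np.arccos(-C.apply([0,0,1])[2])).round(2),'hy',np.degrees(np.arctan2(*C.apply([0,1,0])[[1,0]])).round(2))
import sys
ims=[]
for n in ['scene','side']:
    c=env.get_calibration(n); i,d=env.read_camera(n); P=cloud(d,c); H,S,V=cv2.split(cv2.cvtColor(i,cv2.COLOR_RGB2HSV))
    D=P-g; near=(d>0)&(np.hypot(D[...,0],D[...,1])<.085)
    m=near&(V<75)&(abs(D[...,2])<.016); 
    m2=near&(S<60)&(V>60)&(D[...,2]<-.035)&(D[...,2]>-.095)
    for nm,mm in [('handle',m),('body',m2)]:
        q=P[mm]
        if len(q)>10:
            v=np.linalg.svd(q-q.mean(0),full_matrices=False)[2][0]; r=cv2.minAreaRect(q[:,:2].astype(np.float32)*1000)
            print(n,nm,len(q),'rect',[np.round(k,1) for k in r],'z',np.percentile(q[:,2],[2,50,98]).round(4),'head',(np.degrees(np.arctan2(v[1],v[0]))%180).round(1),'pitch',np.degrees(np.arcsin(v[2]*np.sign(v[0]))).round(1))
    p=proj(g,c)[0].astype(int); x=np.clip(p[0]-90,0,332); y=np.clip(p[1]-90,0,204); ims.append(cv2.resize(i[y:y+180,x:x+180,::-1],(390,390),interpolation=2))
cv2.imwrite(sys.argv[1],np.hstack(ims))
E
python3 bk.py pics/l1.png; python3 go.py .6035 -.005 .24 100|head -2
```

```text
tcp [ 0.4766 -0.3431  0.2403] tilt 0.0 hy 86.27
scene handle 103 rect [array([ 477.3, -341.6]), array([ 33.3, 106.9]), np.float64(69.1)] z [0.249  0.2646 0.2736] head 174.1 pitch -1.4
scene body 744 rect [array([ 477.2, -343.6]), array([ 71.2, 119.6]), np.float64(85.9)] z [0.1697 0.1885 0.2133] head 176.6 pitch 3.4
side handle 129 rect [array([ 469.2, -348. ]), array([24.1, 97.5]), np.float64(76.5)] z [0.2527 0.2655 0.2729] head 169.0 pitch -2.7
side body 1226 rect [array([ 475.8, -342.2]), array([ 73. , 114.5]), np.float64(87.0)] z [0.1733 0.192  0.2172] head 2.8 pitch -1.2
t 12.5 tcp [ 0.4767 -0.3431  0.2403] heady 86.27
turn [  0.     0.   -13.73] shift cm [-1.046e+01  3.456e+01  3.000e-02] world d [ 1.268e-01  3.381e-01 -3.000e-04] f [ 0.2  0.  -4.1] 0.008603082979557902 59.7027450799942
```

View pics/l1.png

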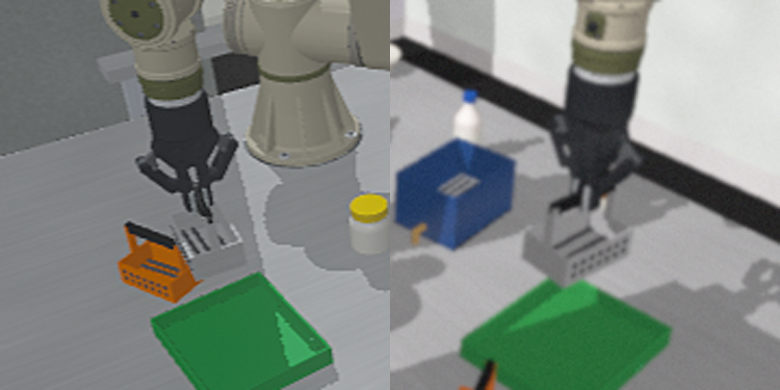

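Both crops show the basket hanging level from the gripper, well clear of the tray. Underside is at about 0.170.

Call:
carry_out --steps '[[[0,0,-1],[-0.7,2.4,0],255],[[0,0,-3],[-2.2,7.3,0],255],[[0,0,-5],[-3.8,12.5,0],255],[[0,0,-7.5],[-5.4,18,0],255],[[0,0,-9.5],[-7,23.3,0],255],[[0,0,-11.5],[-8.6,28.4,0],255],[[0,0,-13],[-9.8,32.5,0],255],[[0,0,-13.4],[-10.4,34.5,0],255]]'

```text
clock: 13.5
tcp_pos: [0.6033, -0.0033, 0.2402]
orientation: [0.0, -0.086, 0.996, 0.0]
wrist_force: [-0.0, 0.0, -3.3]
finger_gap: 0.0089
grip_force: 59.6
```

Call:
carry_out --steps '[[[0,0,0],[0,0,0],255],[[0,0,0],[0,0,0],255],[[0,0,0],[0,0,0],255],[[0,0,0],[0,0,0],255],[[0,0,0],[0,0,0],255],[[0,0,0],[0,0,0],255],[[0,0,0],[0,0,0],255],[[0,0,0],[0,0,0],255]]'

```text
clock: 14.5
tcp_pos: [0.6029, -0.0056, 0.2403]
orientation: [0.0, -0.084, 0.996, 0.0]
wrist_force: [-0.9, 0.0, -2.7]
finger_gap: 0.0087
grip_force: 59.6
```

```bash
python3 bk.py pics/l2.png; python3 go.py .6035 -.005 .136 99.7|head -2
python3 - <<'E'
from h import *
for n in ['scene','side']:
    c=env.get_calibration(n); i,d=env.read_camera(n); P=cloud(d,c); H,S,V=cv2.split(cv2.cvtColor(i,cv2.COLOR_RGB2HSV))
    m=(d>0)&(H>105)&(H<128)&(S>80)&(P[...,2]>.088)&(P[...,2]<.102)&(np.hypot(P[...,0]-.604,P[...,1]+.005)<.115)
    r=cv2.minAreaRect(P[m][:,:2].astype(np.float32)*1000); print(n,'guard',[np.round(k,1) for k in r])
E
```

```text
tcp [ 0.6029 -0.0056  0.2403] tilt 0.01 hy 99.68
scene handle 103 rect [array([610. , -12.3]), array([103.2,  26.6]), np.float64(8.4)] z [0.2509 0.2636 0.2739] head 16.1 pitch 2.7
scene body 839 rect [array([602.9,  -6.8]), array([116.7,  74.8]), np.float64(8.8)] z [0.1695 0.1888 0.2167] head 3.0 pitch 1.2
side handle 103 rect [array([597.6,  -9.2]), array([90.7, 38.1]), np.float64(25.3)] z [0.2495 0.2642 0.2745] head 3.2 pitch -3.1
side body 695 rect [array([601.7,  -5.2]), array([119.2,  75.4]), np.float64(9.2)] z [0.1731 0.1953 0.2177] head 17.4 pitch 0.6
t 14.6 tcp [ 0.6029 -0.0055  0.2403] heady 99.68
turn [ 0.    0.   -0.02] shift cm [-0.07  0.04 10.43] world d [ 0.0006  0.0005 -0.1043] f [ 0.2  0.2 -3.3] 0.009137246217792787 59.625123739242554
scene guard [array([606.1,  -6.6]), array([164.4, 122.1]), np.float64(8.6)]
side guard [array([603.2,  -6.4]), array([161.5, 120.9]), np.float64(9.6)]
```

View pics/l2.png

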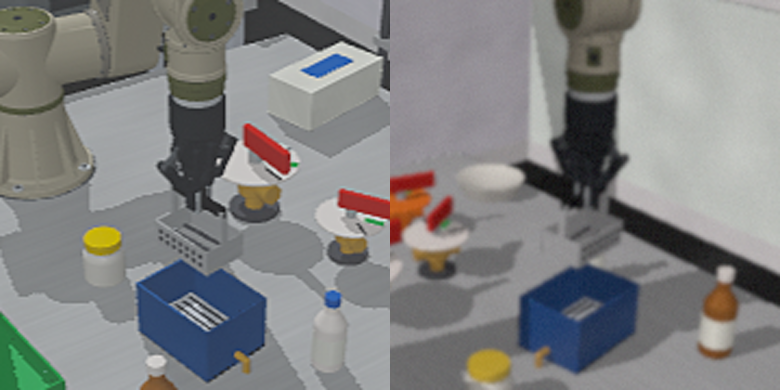

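The crops show the basket level and centred over the guard; relative to the guard it is about 2 mm short in x. I'll lower it and correct that.

Call:
carry_out --steps '[[[0,0,0],[-0.2,0,0.5],255],[[0,0,0],[-0.2,0,2],255],[[0,0,0],[-0.2,0,4],255],[[0,0,0],[-0.2,0,6],255],[[0,0,0],[-0.2,0,8],255],[[0,0,0],[-0.2,0,9.5],255],[[0,0,0],[-0.2,0,10.2],255],[[0,0,0],[-0.2,0,10.4],255]]'

```text
clock: 15.7
tcp_pos: [0.6047, -0.0052, 0.1359]
orientation: [-0.0, -0.084, 0.996, 0.0]
wrist_force: [-0.6, -0.2, -2.6]
finger_gap: 0.0088
grip_force: 59.6
```

Call:
carry_out --steps '[[[0,0,0],[0,0,0],255],[[0,0,0],[0,0,0],255],[[0,0,0],[0,0,0],255],[[0,0,0],[0,0,0],255],[[0,0,0],[0,0,0],255],[[0,0,0],[0,0,0],255],[[0,0,0],[0,0,0],255],[[0,0,0],[0,0,0],255]]'

```text
clock: 16.7
tcp_pos: [0.6048, -0.0053, 0.1363]
orientation: [-0.0, -0.084, 0.996, 0.0]
wrist_force: [-1.0, -0.6, -3.6]
finger_gap: 0.0087
grip_force: 59.6
```

```bash
python3 bk.py pics/l3.png; python3 -c "
from workcell import env; s=env.get_state(); print(s['clock'],s['wrist_force'],s['grip_force'],s['qvel'])"
```

```text
tcp [ 0.6048 -0.0053  0.1363] tilt 0.01 hy 99.67
scene handle 84 rect [array([629.2, -10. ]), array([35.7, 54.7]), np.float64(81.1)] z [0.1452 0.1592 0.1694] head 24.4 pitch -0.0
scene body 737 rect [array([602.2,   1.7]), array([154.7,  92.5]), np.float64(9.2)] z [0.066  0.0851 0.1117] head 3.7 pitch 3.4
side handle 69 rect [array([600.9, -12.8]), array([99.2, 25.7]), np.float64(3.9)] z [0.1492 0.1605 0.1686] head 3.3 pitch -2.8
side body 591 rect [array([603.5,   8. ]), array([158.6, 100.5]), np.float64(10.1)] z [0.0712 0.0943 0.1139] head 18.2 pitch -3.2
16.8 [ 0.1403732   0.39559505 -3.84880458] 59.5589679479599 [-2.68873251e-03  1.28498763e-04  2.51639843e-05 -7.46146555e-04
  2.30262266e-03  1.08386868e-03]
```

View pics/l3.png

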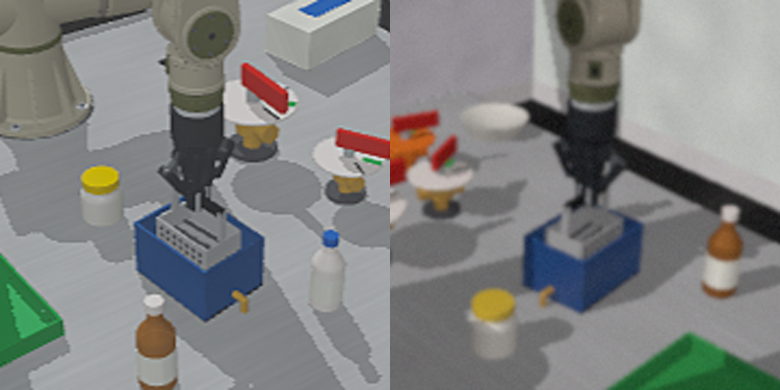

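The crops show the basket inside the guard, level and clear of it on all sides. The wrist carries only the basket's weight, about 3.8 N upward of nothing else, so I'm handing in.

```bash
python3 -c "
from workcell import env; print(env.hand_in())"
```

```text
the job is handed in; nothing more can be done
None
```

I handed the job in at 16.8 s, but the hand-in returned no verdict. The valve lever measured about 45° (within 1°), and the gripper holds the basket level and centred inside the guard, about 15 mm above the air head, with no sign of contact.

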